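# Shim a glued adapter case tight in its gluing jig

### The arm

A 7-joint arm with a two-finger parallel gripper is mounted at the origin on a cart in front of the work surface, level with it; the furniture and walls round the work are solid. World frame = base frame: x ahead of the robot, y to its left, z up, the work surface at z = 0. Lengths are in m, angles in rad, forces in N, time in s.
With the tool pointing down it reaches from about 0.425 to 1.025 m from the base axis. Payload 3.6 kg.
Tool frame: the origin (TCP) lies between the finger pads; the fingertips stand 17 mm ahead of it and the grasp point (between the pads) lies 2 mm behind it (tips_ahead is the distance from the TCP to the fingertips, in m); y points along the fingers, z is the direction in which the jaws open and shut, and the axes are right-handed (so a half turn about y gives the same grasp; the last joint's range is limited). The gripper opens to 85 mm and grips with 20 to 120 N. Pads are 22 mm wide; open, the fingers measure 114 mm over their backs; the gripper's body (76 mm by 85 mm) begins 54 mm behind the grasp point. The pads swing forward as they close: fully open they stand 13 mm farther back than shut.
Start: joints at [1.127, 0.591, 0.048, 1.609, -0.033, 0.943, -0.034], TCP at [0.249, -0.681, 0.22] pointing down, gripper open.
Joint ranges: [-2.69, 2.69], [-0.47, 2.24], [-1.27, 1.36], [0.19, 2.51], [-1.53, 4.68], [0.08, 2.07], [-3.09, 3.09]. Speed limits (rad/s): [2.57, 2.57, 3.14, 3.14, 3.14, 3.14, 3.14].

### API

Orientations are given as a 3x3 rotation matrix whose columns are the frame's x, y, z axes.
In Python, from station import * gives the robot as it stands.
- The arm moves only by the tool play_rows, never from a script. Its argument "plan" is text: rows parted by semicolons, each of 7 numbers parted by spaces: the shift along the world's x, y, z in m, then the turn, a rotation vector about the world's x, y, z in degrees, then the finger opening in m, from 0 to 0.0854. In form: dx dy dz wx wy wz jaw; .... A call has exactly 10 rows; each row shifts and turns the commanded pose from where the row before left it; what a row does not reach is not made up. A row lasts 1/8 s, in which the tool goes at most 62.5 mm and 10.7 degrees, less where a joint would pass 70% of its speed; a pose out of reach is approached as far as the arm can. A call with a gripper value outside its range is refused whole. The fingers move at their own pace and stop on an object; "force" is the grip in N (left out, the last holds). Time passes only in rows, so rows that do not move let the fingers close, or fill a call up. It gives the time, the measured TCP pose, the force and the opening at its end, in the units of the state.
- read_state(): the state, without advancing time (a new reading comes with each control period).
- grab_frame(name): name is "scene" or "side" or "wrist"; returns the picture (480x640x3 uint8, red, green, blue); there is no depth.
- camera_info(name): a dict with "mtx" (3x3 intrinsics, pixels), "R" (3x3) and "t" (3): a world point X has camera coordinates R X + t. Camera axes: x right, y down, z forward; pixel columns grow to the right and rows downward; lengths in m; the calibration is good to about 2 mm. A picture is of the moment at which its call begins: read the wrist's pose just before it. camera_info takes no time and is no camera call; for the wrist camera it gives the pose at the moment of the call.
- sign_off(): hands the job in, once; it reports no verdict.
Trained networks look in the newest picture that a camera, given by its name, has taken for a name from the list of things; names that differ only in an ending like _2 or _b are one class to them, and where a whole thing is asked for, a point or a joint stands for the part that bears it (a point fixed in the world has none). Each returns a list of dicts, best first, with "p" (0 to 1); they miss things now and then, are a little off and sometimes report something else, mostly with a low value. They report only what shows in the picture. A call takes as long as a camera call.
- look_for(camera, label): "point" ([x, y, z] in m, in the coordinates of the camera as it stood for that picture, good to about 4 mm: the middle of the surface that is visible of it).
The state is a dict: "time": time; "joints": joint angles; "dq": joint speeds; "joint_torque": joint torques, N m; "tcp_pos": TCP position; "tool_rot": TCP orientation; "ft_force": force on the tool from outside, world axes, zero at the start; "wrist_torque": the same for the moment, N m; "finger_gap": finger opening in m.
Only numpy, scipy, OpenCV 4.12 (cv2) and the standard library are available. Lean on these libraries where they do the work, as an engineer would, in place of code of your own. Each camera call takes 0.05 s, during which the arm holds its last target.

### The job

The glued adapter case on the raised rail of the gluing jig is loose: stand spacer plates from the rack upright on the rail between the case and the jig's fixed nose, one or two as the gap needs, then push the steel wedge, thin edge down, into the gap that is left until it bites and the case is pressed firmly, but not crushed, against the stop. The wedge must reach at least 10 mm below the nose's top and stay clear of the rail (if it drops to the rail, another spacer is needed). Finish while still gripping the wedge with the stack held tight; do not let go.

Things in the scene. Friction and masses are not known exactly. Their poses are not given: they have to be found in the camera images.
- jig: Fixed gluing jig, z up. Origin on the table under the centre line of its rail, which runs along own x: 24 mm wide, top 31 mm above the table; foot plate 190x70x10 mm. At the -x end (nearer the robot) stands the dark steel nose, 28 mm wide: vertical inner face at x = -45 mm, top 80 mm above the table (49 mm above the rail). Case, spacers and wedge go in a row along x at y = 0.
- stop_block: Dark steel stop, rigid on the rail, at another x each time; 18 mm thick, 30 mm wide, 62 mm tall, axes as the jig's. Origin: on the rail's top, in the plane of its face towards the nose. Its x in the jig frame + 45 mm is the room for case and stack; less the 42 mm case, 28 to 54 mm are left for spacers and wedge.
- case_center (a point): Black adapter case, loose, standing on end on the rail: 42 mm along the jig's x, 29 mm along y, 74 mm tall, about 150 g. Point: its centre, 37 mm above the rail; own y points up or down, own x along the jig's x. It stands 1 to 5 mm off the stop and slides when pushed lightly. Crushed above 60 N.
- spacer_1_center (a point): Upright aluminium plate, 16 mm thick (own x), 40 mm wide (own y), 56 mm tall, 90 g; all three alike. Point: its centre, 28 mm above its lower edge. Starts in a slot of the wooden rack, lower edge 10 mm above the table; slot walls end 28 mm above the table and are only 26 mm wide along y, so the plate's two narrow sides are free to grip from above.
- spacer_2_center (a point): Upright aluminium plate, 16 mm thick (own x), 40 mm wide (own y), 56 mm tall, 90 g; all three alike. Point: its centre, 28 mm above its lower edge. Starts in a slot of the wooden rack, lower edge 10 mm above the table; slot walls end 28 mm above the table and are only 26 mm wide along y, so the plate's two narrow sides are free to grip from above.
- spacer_3_center (a point): Upright aluminium plate, 16 mm thick (own x), 40 mm wide (own y), 56 mm tall, 90 g; all three alike. Point: its centre, 28 mm above its lower edge. Starts in a slot of the wooden rack, lower edge 10 mm above the table; slot walls end 28 mm above the table and are only 26 mm wide along y, so the plate's two narrow sides are free to grip from above.
- wedge_center (a point): Steel wedge, 56 mm wide (own y), 78 mm tall, 150 g. Point: mid-head in x, 39 mm above the foot. Flat face at x = +14 mm. Sloped face to -x: 3 mm thick at the foot, 1 mm more per 2 mm up, to 28 mm at 50 mm; then a 28 mm thick head. Starts in the rack's +x slot, foot 10 mm above the table, sloped face towards robot (as in the jig: slope to the nose). Driven 10 to 16 N down while kept against the spacer, it bites.

How it is judged:
By the outcome, as a careful person would: the job done as asked, in the order asked, and still so for the second after the job is handed in, while the arm keeps its last pose, push and grip.
It also fails if it takes over 69 s, if anything falls off the work surface, if the arm or the gripper's body presses on something with over 40 N, if the wrist force passes 120 N, or if a joint passes its speed limit or range.

## Working session

There is one attempt and no reset: what is moved stays moved. The work goes in short steps, Python scripts to look and compute and a tool call to move; the robot and the scene stay as the last step left them, time stands still between calls to the robot, and variables do not carry over. Pictures are saved under pics/ and viewed, and the job is handed in when it is done.

Besides the shell and the picture viewer there is one more tool, called after "Call:" as name(argument=value, ...) on one line, values as JSON. play_rows: Moves the arm, as the interface text tells. Its arguments: {"type":"object","properties":{"plan":{"type":"string"},"force":{"type":"number"}},"required":["plan"]}

```bash
ls; mkdir -p pics; cat > h.py <<'E'
from station import *
import numpy as np, cv2
def save(cam,n):
    im=grab_frame(cam); cv2.imwrite(f'pics/{n}.png',im[:,:,::-1].copy()); return im
def toworld(cam,p):
    c=camera_info(cam); return np.array(c['R']).T@(np.array(p)-np.array(c['t']))
E
python3 - <<'E'
from h import *
np.set_printoptions(precision=4,suppress=True)
print(read_state())
for c in ['scene','side','wrist']:
    save(c,c+'0')
    i=camera_info(c);print(c,i['mtx'],i['R'],i['t'], -np.array(i['R']).T@i['t'])
for c in ['scene','side']:
  for l in ['jig','stop_block','case_center','spacer_1_center','wedge_center']:
    for d in look_for(c,l): print(c,l,d['p'],toworld(c,d['point']))
E
```

```text
pics
{'time': 0.0, 'joints': array([ 1.1265,  0.5921,  0.0483,  1.6099, -0.0333,  0.9427, -0.0337]), 'dq': array([-0.0011, -0.0009, -0.0002, -0.0005,  0.    ,  0.0005,  0.0005]), 'joint_torque': array([  0.    , -54.8696,   1.5467, -19.8124,   0.0095,   0.0088,
         0.    ]), 'tcp_pos': array([ 0.2489, -0.68  ,  0.2188]), 'tool_rot': array([[-0.9391, -0.0009,  0.3438],
       [-0.3438,  0.0021, -0.9391],
       [ 0.0001, -1.    , -0.0023]]), 'ft_force': array([-0.563 ,  0.763 ,  0.0841]), 'wrist_torque': array([-0.0001,  0.0763,  0.0208]), 'finger_gap': 0.08526010019711934}
scene [[439.8194   0.     321.553 ]
 [  0.     439.8194 236.3066]
 [  0.       0.       1.    ]] [[-0.5314 -0.847  -0.0139]
 [-0.4727  0.3101 -0.8249]
 [ 0.703  -0.4317 -0.5651]] [0.4791 0.2128 0.638 ] [-0.0934  0.6153  0.5428]
side [[471.64     0.     317.5859]
 [  0.     471.64   246.033 ]
 [  0.       0.       1.    ]] [[ 0.9652 -0.261  -0.0137]
 [-0.1842 -0.6422 -0.7441]
 [ 0.1854  0.7208 -0.6679]] [-0.4641  0.2884  0.6244] [ 0.3853 -0.386   0.6253]
wrist [[413.8465   0.     320.5112]
 [  0.     413.8465 237.0008]
 [  0.       0.       1.    ]] [[ 0.3434 -0.9392 -0.0017]
 [-0.9008 -0.3299  0.2825]
 [-0.2659 -0.0955 -0.9593]] [-0.7233 -0.038   0.3792] [ 0.315  -0.6557  0.3732]
scene jig 0.72 [0.4558 0.1266 0.0143]
scene stop_block 0.63 [0.5376 0.1395 0.0527]
scene case_center 0.89 [0.5016 0.1362 0.0799]
scene spacer_1_center 0.58 [0.4924 0.3593 0.0515]
scene wedge_center 0.72 [0.6116 0.3794 0.0764]
side jig 0.75 [0.4795 0.0987 0.0112]
side jig 0.55 [0.5384 0.3389 0.0483]
side stop_block 0.58 [0.5454 0.11   0.0648]
side stop_block 0.28 [0.5123 0.1071 0.0797]
side case_center 0.63 [0.5139 0.1035 0.0835]
side spacer_1_center 0.76 [0.4967 0.3304 0.0484]
side spacer_1_center 0.59 [0.4813 0.0994 0.007 ]
side wedge_center 0.97 [0.6212 0.3513 0.0709]
side wedge_center 0.67 [0.5462 0.112  0.0648]
```

View pics/scene0.png

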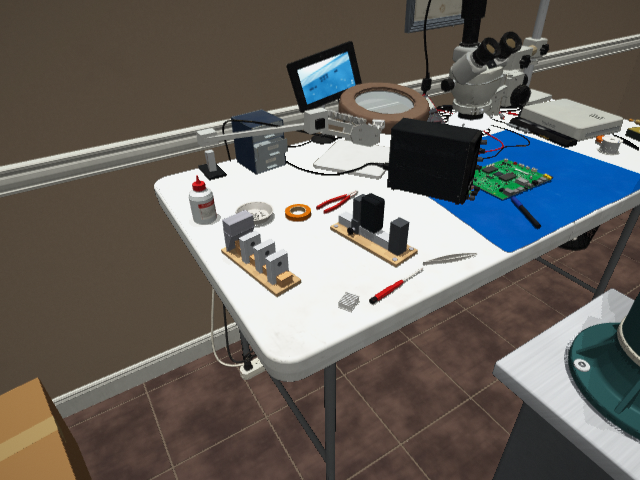

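View pics/side0.png

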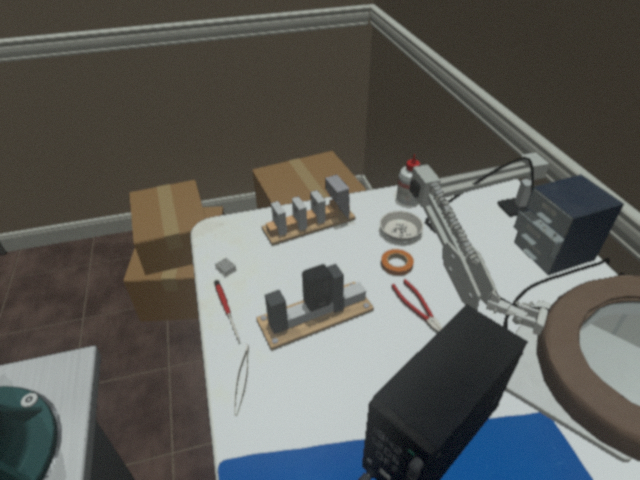

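```bash
cat >> h.py <<'E'
def ray(cam,u,v,z,c=None):
    c=c or camera_info(cam); R=np.array(c['R']);t=np.array(c['t']);K=np.array(c['mtx'])
    o=-R.T@t; d=R.T@np.linalg.inv(K)@np.array([u,v,1.0]); return o+d*(z-o[2])/d[2]
def proj(cam,X,c=None):
    c=c or camera_info(cam); p=np.array(c['mtx'])@(np.array(c['R'])@np.array(X)+np.array(c['t'])); return p[:2]/p[2]
E
python3 - <<'E'
from h import *
np.set_printoptions(precision=4,suppress=True)
a=cv2.imread('pics/scene0.png');b=cv2.imread('pics/side0.png')
cv2.imwrite('pics/a1.png',cv2.resize(a[180:300,210:430],None,fx=3.6,fy=3.6,interpolation=cv2.INTER_CUBIC))
cv2.imwrite('pics/b1.png',cv2.resize(b[165:355,245:385],None,fx=3.1,fy=3.1,interpolation=cv2.INTER_CUBIC))
for uv in [(388,188),(462,200),(480,180)]: print('psu scene',ray('scene',*uv,0))
for uv in [(392,122),(476,135),(398,148)]: print('psu top?',ray('scene',*uv,0.12))
for uv in [(385,465),(370,405),(460,308),(525,345)]: print('psu side', ray('side',*uv,0.0),ray('side',*uv,0.12))
for uv in [(415,170),(465,290),(540,330),(600,280)]: print('lamp side', ray('side',*uv,0.1))
for uv in [(210,178),(200,135),(370,135),(340,100),(435,100),(385,125)]: print('lamp scene', ray('scene',*uv,0.1))
E
```

```text
psu scene [ 0.6749 -0.0609  0.    ]
psu scene [ 0.5261 -0.1725  0.    ]
psu scene [ 0.5751 -0.2921 -0.    ]
psu top? [ 0.7938 -0.1608  0.12  ]
psu top? [ 0.6022 -0.2754  0.12  ]
psu top? [ 0.6488 -0.0592  0.12  ]
psu side [ 0.5318 -0.1487  0.    ] [ 0.5037 -0.1943  0.12  ]
psu side [ 0.542  -0.0631  0.    ] [ 0.512  -0.1251  0.12  ]
psu side [0.753  0.0669 0.    ] [ 0.6825 -0.0201  0.12  ]
psu side [ 0.8157 -0.0311  0.    ] [ 0.7331 -0.0992  0.12  ]
lamp side [0.7807 0.3487 0.1   ]
lamp side [0.7182 0.0243 0.1   ]
lamp side [ 0.7811 -0.0714  0.1   ]
lamp side [ 0.9254 -0.013   0.1   ]
lamp scene [0.7882 0.3627 0.1   ]
lamp scene [1.05   0.2944 0.1   ]
lamp scene [ 0.7922 -0.0859  0.1   ]
lamp scene [ 1.0879 -0.1892  0.1   ]
lamp scene [ 0.9142 -0.4402  0.1   ]
lamp scene [ 0.8282 -0.166   0.1   ]
```

View pics/a1.png

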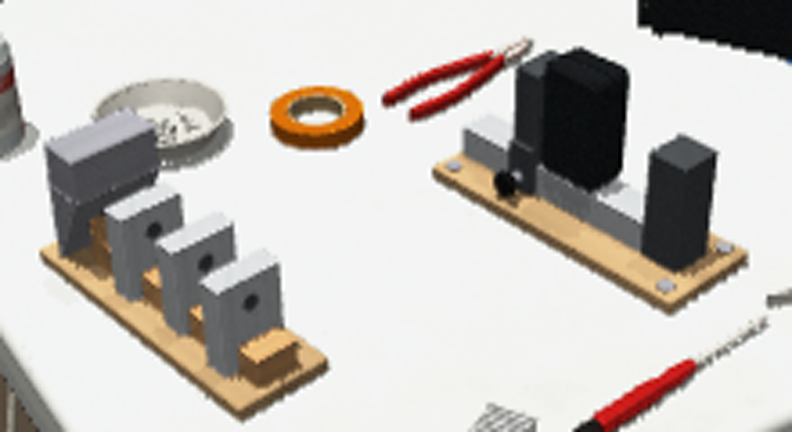

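View pics/b1.png

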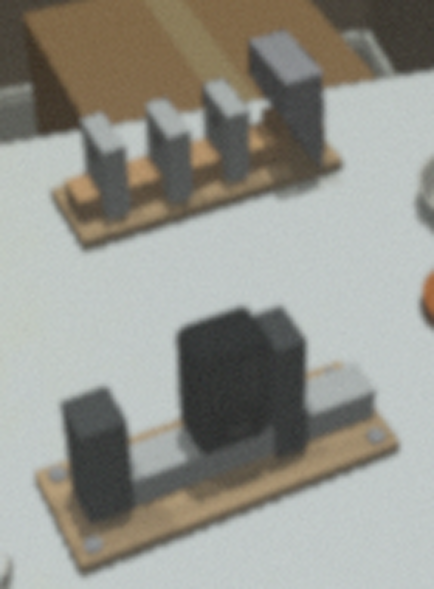

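View pics/wrist0.png

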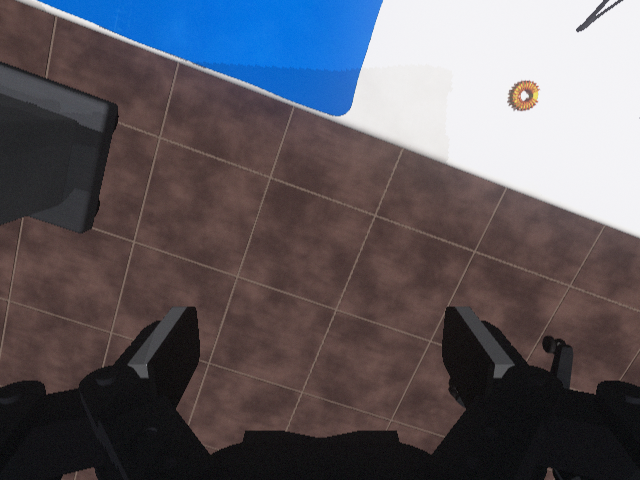

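```bash
python3 - <<'E'
from h import *
np.set_printoptions(precision=4,suppress=True)
def q(c,u,v,z): return ray('scene',210+u/3.6,180+v/3.6,z) if c=='a' else ray('side',245+u/3.1,165+v/3.1,z)
for n,l in {'jig':[('a',433,170),('a',672,302),('a',747,255),('b',38,472),('b',85,565),('b',397,437)],'rack':[('a',41,253),('a',242,410),('a',327,360),('b',55,193),('b',85,240),('b',340,160)]}.items():
    for p in l: print(n,p,q(*p,0.01))
E
```

```text
jig ('a', 433, 170) [0.5889 0.1733 0.01  ]
jig ('a', 672, 302) [0.4079 0.1361 0.01  ]
jig ('a', 747, 255) [0.418  0.0728 0.01  ]
jig ('b', 38, 472) [0.4123 0.1333 0.01  ]
jig ('b', 85, 565) [0.4252 0.0666 0.01  ]
jig ('b', 397, 437) [0.6072 0.1039 0.01  ]
rack ('a', 41, 253) [0.6394 0.4078 0.01  ]
rack ('a', 242, 410) [0.4576 0.3728 0.01  ]
rack ('a', 327, 360) [0.468  0.3177 0.01  ]
rack ('b', 55, 193) [0.4632 0.3645 0.01  ]
rack ('b', 85, 240) [0.4732 0.3128 0.01  ]
rack ('b', 340, 160) [0.655  0.3456 0.01  ]
```

Call:
play_rows(plan="0.0215 0.047 0.019 0 0 -2 0.0854;0.0215 0.047 0.019 0 0 -2 0.0854;0.0215 0.047 0.019 0 0 -2 0.0854;0.0215 0.047 0.019 0 0 -2 0.0854;0.0215 0.047 0.019 0 0 -0.5 0.0854;0.0215 0.047 0.019 0 0 0 0.0854;0.0215 0.047 0.019 0 0 0 0.0854;0.007 0.051 0 0 0 0 0.0854;0.007 0.051 0 0 0 0 0.0854;0.007 0.051 0 0 0 0 0.0854", force=40)

```text
time: 1.9
tcp_pos: [0.4208, -0.1972, 0.3534]
tool_rot: [[-0.98, 0.001, 0.201], [-0.201, -0.0, -0.98], [-0.001, -1.0, 0.001]]
ft_force: [0.6, 0.6, -0.2]
finger_gap: 0.0856
```

Call:
play_rows(plan="0.006 0.051 -0.01 0 0 0 0.0854;0.006 0.051 -0.01 0 0 0 0.0854;0.006 0.051 -0.01 0 0 0 0.0854;0.006 0.051 -0.01 0 0 0 0.0854;0.006 0.051 -0.01 0 0 0 0.0854;0.006 0.051 -0.01 0 0 0 0.0854;0 0 0 0 0 0 0.0854;0 0 0 0 0 0 0.0854;0 0 0 0 0 0 0.0854;0 0 0 0 0 0 0.0854")

```text
time: 3.15
tcp_pos: [0.4567, 0.1058, 0.2932]
tool_rot: [[-0.98, 0.0, 0.199], [-0.199, -0.0, -0.98], [-0.0, -1.0, 0.0]]
ft_force: [-0.6, -0.8, 0.1]
finger_gap: 0.0855
```

```bash
python3 - <<'E'
from h import *
import pickle
np.set_printoptions(precision=4,suppress=True)
s=read_state();print(s['tcp_pos'],s['tool_rot'])
c=camera_info('wrist');save('wrist','w1');pickle.dump(c,open('w1.pkl','wb'))
print(c['R'],-c['R'].T@c['t'])
for l in ['jig','stop_block','case_center']:
    for d in look_for('wrist',l): print(l,d['p'],toworld('wrist',d['point']))
E
```

```text
[0.4567 0.1058 0.2932] [[-0.9801  0.0004  0.1986]
 [-0.1986 -0.0004 -0.9801]
 [-0.0003 -1.      0.0005]]
[[ 0.1983 -0.9801  0.0006]
 [-0.9404 -0.1901  0.2822]
 [-0.2764 -0.0565 -0.9594]] [0.5256 0.1203 0.4473]
jig 0.8 [0.5035 0.1199 0.0097]
stop_block 0.8 [0.5427 0.1305 0.0957]
case_center 0.87 [0.5088 0.1234 0.1037]
```

View pics/w1.png

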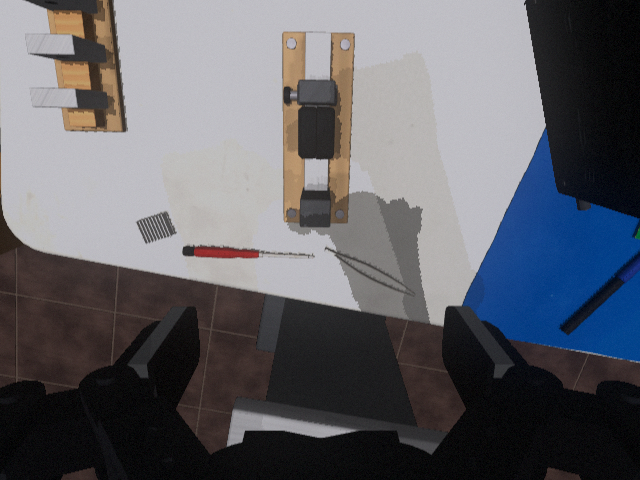

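```bash
python3 - <<'E'
from h import *
a=cv2.imread('pics/w1.png')
b=cv2.resize(a[20:235,270:370],None,fx=3.6,fy=3.6,interpolation=cv2.INTER_CUBIC)
b=np.clip(b.astype(float)*1.5,0,255).astype('uint8')
b=cv2.rotate(b,cv2.ROTATE_90_CLOCKWISE)
cv2.imwrite('pics/w1j.png',b);print(b.shape)
E
```

```text
(360, 774, 3)
```

View pics/w1j.png

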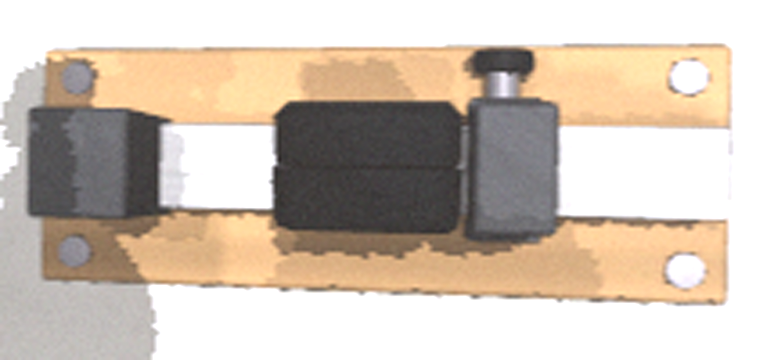

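```bash
python3 - <<'E'
from h import *
import pickle
from scipy.optimize import least_squares
np.set_printoptions(precision=4,suppress=True)
c=pickle.load(open('w1.pkl','rb'))
w=lambda col,row,z: ray('wrist',270+row/3.6,20+(773-col)/3.6,z,c)
obs=[((47,50),(-.095,.035)),((42,277),(-.095,-.035)),((731,46),(.095,.035)),((725,302),(.095,-.035))]
P=np.array([w(*o[0],.01)[:2] for o in obs]);print(P)
f=lambda p: np.ravel([np.array([p[0]+np.cos(p[2])*m[0]-np.sin(p[2])*m[1],p[1]+np.sin(p[2])*m[0]+np.cos(p[2])*m[1]])-P[i] for i,(o,m) in enumerate(obs)])
r=least_squares(f,[.5,.12,.2]);x,y,th=r.x;print('jig',x,y,np.degrees(th),r.fun*1000)
J=lambda q: (np.array([[np.cos(th),np.sin(th)],[-np.sin(th),np.cos(th)]])@(q[:2]-[x,y]))*1000
for n,(a,b,z) in {'noseTopIn-':(124,108,.08),'noseTopIn+':(126,216,.08),'noseBot':(160,165,.031),'noseOut':(30,160,.08),'stopNear':(472,115,.093),'stopNear2':(472,225,.093),'stopFar':(557,170,.093),'case0':(276,165,.105),'case1':(462,165,.105),'case y+':(370,102,.105),'case y-':(370,230,.105),'rail+':(640,127,.031),'rail-':(640,217,.031)}.items(): print(n,J(w(a,b,z)))
E
```

```text
[[0.4087 0.1371]
 [0.4208 0.0694]
 [0.594  0.1709]
 [0.6062 0.1036]]
jig 0.5074418876834765 0.12023782143789259 10.359096846728878 [-1.0418  0.485  -0.5425 -0.6911  0.5671  0.873   1.0171 -0.6668]
noseTopIn- [-55.9856  13.6794]
noseTopIn+ [-54.9716 -13.3532]
noseBot [-55.2251  -0.0838]
noseOut [-80.0971   0.3006]
stopNear [26.7133 11.8827]
stopNear2 [ 27.182  -13.0216]
stopFar [44.9943 -0.2703]
case0 [-15.6972  -0.2259]
case1 [24.5329  0.4023]
case y+ [ 4.7141 14.1351]
case y- [  5.2498 -14.3876]
rail+ [69.6286 11.6799]
rail- [ 70.0672 -11.5577]
```

Call:
play_rows(plan="0.008 0.045 0 0 0 0 0.0854;0.008 0.045 0 0 0 0 0.0854;0.008 0.045 0 0 0 0 0.0854;0.008 0.045 0 0 0 -1.1 0.0854;0.008 0.045 0 0 0 0 0.0854;0 0 -0.02 0 0 0 0.0854;0 0 -0.02 0 0 0 0.0854;0 0 0 0 0 0 0.0854;0 0 0 0 0 0 0.0854;0 0 0 0 0 0 0.0854")

```text
time: 4.6
tcp_pos: [0.4973, 0.3324, 0.2541]
tool_rot: [[-0.983, 0.002, 0.182], [-0.182, 0.001, -0.983], [-0.002, -1.0, -0.001]]
ft_force: [0.5, -0.7, 0.0]
finger_gap: 0.0853
```

```bash
python3 - <<'E'
from h import *
import pickle
np.set_printoptions(precision=4,suppress=True)
s=read_state();print(s['tcp_pos'],s['tool_rot'])
c=camera_info('wrist');a=save('wrist','w2')[:,:,::-1];pickle.dump(c,open('w2.pkl','wb'))
print(c['R'],-c['R'].T@c['t'])
for l in ['spacer_1_center','wedge_center']:
    for d in look_for('wrist',l): print(l,d['p'],toworld('wrist',d['point']),proj('wrist',toworld('wrist',d['point'])))
E
```

```text
[0.4973 0.3324 0.2541] [[-0.9833  0.0016  0.1819]
 [-0.1819  0.0011 -0.9833]
 [-0.0018 -1.     -0.0008]]
[[ 0.1815 -0.9834 -0.0007]
 [-0.9438 -0.1744  0.2807]
 [-0.2762 -0.0503 -0.9598]] [0.5661 0.3455 0.4083]
spacer_1_center 0.73 [0.4976 0.3503 0.0685] [299.975  198.9308]
wedge_center 0.72 [0.6167 0.3733 0.0841] [295.145  35.333]
```

View pics/w2.png

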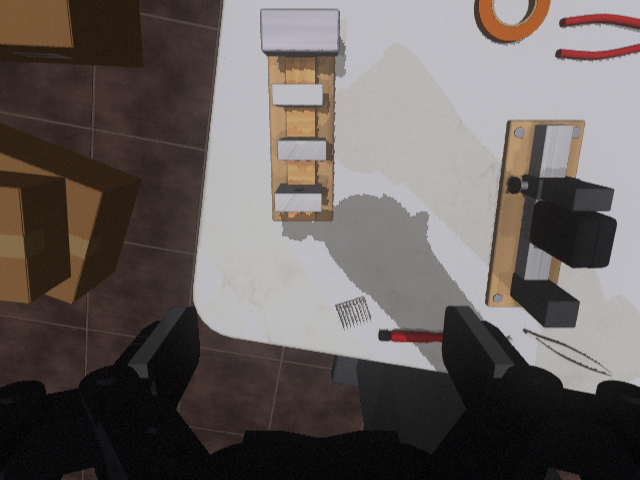

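```bash
python3 - <<'E'
from h import *
a=cv2.imread('pics/w2.png')
b=cv2.resize(a[0:225,255:345],None,fx=3.5,fy=3.5,interpolation=cv2.INTER_CUBIC)
b=cv2.rotate(b,cv2.ROTATE_90_CLOCKWISE)
cv2.imwrite('pics/w2r.png',b);print(b.shape)
E
```

```text
(315, 788, 3)
```

View pics/w2r.png

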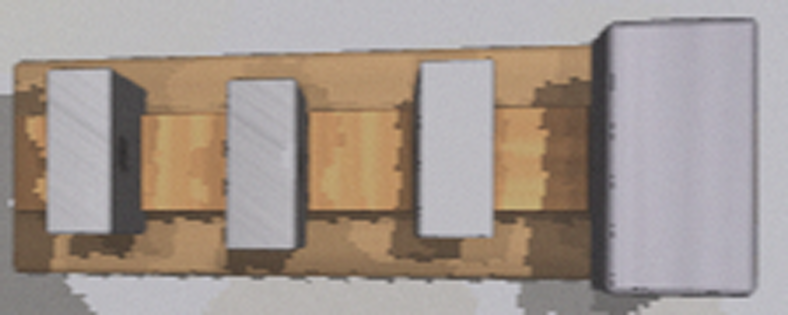

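```bash
python3 - <<'E'
from h import *
import pickle
np.set_printoptions(precision=4,suppress=True)
c=pickle.load(open('w2.pkl','rb'))
w=lambda col,row,z: ray('wrist',255+row/3.5,(787-col)/3.5,z,c)
D={'sA':([(48,70),(110,69),(111,233),(47,234)],.066),'sB':([(229,80),(293,79),(297,248),(227,249)],.066),'sC':([(422,61),(493,60),(493,237),(418,237)],.066),
'w':([(612,23),(755,19),(755,295),(609,291)],.088),'rack':([(17,64),(15,271)],.01)}
for n,(l,z) in D.items():
    P=np.array([w(*p,z)[:2] for p in l]); print(n,'ctr',P.mean(0))
    if len(P)==4:
        e=P[1]-P[0]+P[2]-P[3]; g=P[0]-P[3]+P[1]-P[2]
        print('  tx',np.linalg.norm(e)/2,np.degrees(np.arctan2(e[1],e[0])),'wy',np.linalg.norm(g)/2,np.degrees(np.arctan2(-g[0],g[1])))
E
```

```text
sA ctr [0.4941 0.3514]
  tx 0.015400147115005987 10.504297090993493 wy 0.03942285234914556 10.463093958263673
sB ctr [0.5371 0.3558]
  tx 0.015260277433549081 10.647345773396024 wy 0.03921731689499897 10.782555968391465
sC ctr [0.5787 0.3664]
  tx 0.01545950252988787 10.006758380071767 wy 0.03948472583562312 9.834621178752514
w ctr [0.6205 0.3705]
  tx 0.02640257697780846 9.672575866853123 wy 0.05466921474677079 10.157527928553975
rack ctr [0.4653 0.3449]
```

Call:
play_rows(plan="-0.0008 0.0032 -0.034 0 0 0 0.0854;-0.0007 0.0032 -0.034 0 0 0 0.0854;-0.0007 0.0032 -0.034 0 0 0 0.0854;-0.0007 0.0032 -0.034 0 0 0 0.0854;-0.0007 0.0032 -0.034 0 0 0 0.0854;-0.0007 0.003 -0.034 0 0 0 0.0854;0 0 0 0 0 0 0.07;0 0 0 0 0 0 0.06;0 0 0 0 0 0 0.05;0 0 0 0 0 0 0.045")

```text
time: 6.0
tcp_pos: [0.4932, 0.3515, 0.0503]
tool_rot: [[-0.983, 0.002, 0.182], [-0.182, 0.001, -0.983], [-0.002, -1.0, -0.001]]
ft_force: [-0.3, -1.2, 0.2]
finger_gap: 0.0448
```

```bash
python3 - <<'E'
from h import *
save('wrist','w3'); s=read_state(); print(s['tcp_pos'],s['ft_force'],s['finger_gap'])
E
```

```text
[0.49300005 0.35139892 0.05008697] [-0.55806799  0.30283939  0.01838904] 0.04522165532209979
```

View pics/w3.png

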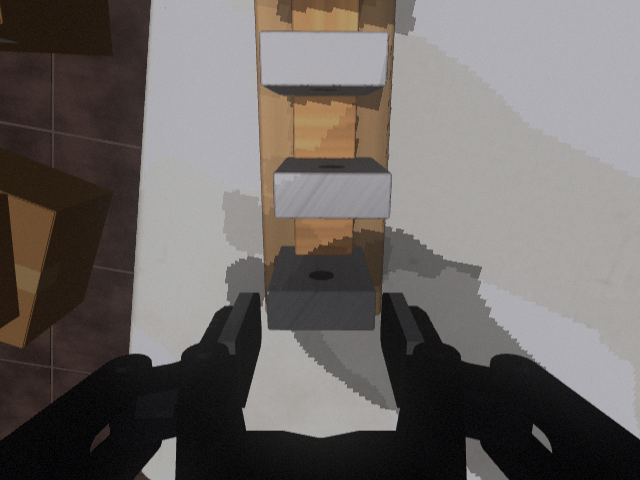

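```bash
python3 - <<'E'
from h import *
s=read_state();R=s['tool_rot'];p=s['tcp_pos']
for dx in(-8,8):
  for dy in (-20,20):
    X=np.array([p[0],p[1],.066])+R[:,0]*dx/1000+R[:,2]*dy/1000
    print(dx,dy,proj('wrist',X))
E
```

```text
-8 -20 [266.46637281 294.20618736]
-8 20 [376.69889915 294.1641645 ]
8 -20 [268.06016448 333.59683904]
8 20 [375.07217199 333.55556952]
```

Call:
play_rows(plan="0.001 0 0 0 0 0 0.04;0 0 0 0 0 0 0.03;0 0 0 0 0 0 0.03;0 0 0 0 0 0 0.03;0 0 0.01 0 0 0 0.03;0 0 0.03 0 0 0 0.03;0 0 0.03 0 0 0 0.03;0 0 0.03 0 0 0 0.03;0 0 0.03 0 0 0 0.03;0 0 0 0 0 0 0.03", force=50)

```text
time: 7.3
tcp_pos: [0.4947, 0.3524, 0.1817]
tool_rot: [[-0.983, 0.004, 0.182], [-0.182, 0.003, -0.983], [-0.005, -1.0, -0.003]]
ft_force: [-0.9, -0.9, -1.4]
finger_gap: 0.0373
```

Call:
play_rows(plan="-0.003 -0.02 0 -0.15 0.25 0 0.03;-0.003 -0.04 0 0 0 0 0.03;-0.003 -0.04 0 0 0 0 0.03;-0.003 -0.04 0 0 0 0 0.03;-0.003 -0.04 0 0 0 0 0.03;-0.003 -0.04 0 0 0 0 0.03;0 -0.018 0 0 0 0 0.03;0 0 -0.02 0 0 0 0.03;0 0 -0.02 0 0 0 0.03;0 0 0 0 0 0 0.03")

```text
time: 8.55
tcp_pos: [0.4737, 0.1129, 0.1374]
tool_rot: [[-0.983, -0.009, 0.183], [-0.183, -0.003, -0.983], [0.009, -1.0, 0.002]]
ft_force: [0.7, 0.6, -2.0]
finger_gap: 0.0374
```

```bash
python3 - <<'E'
from h import *
import pickle
s=read_state(); print(s['tcp_pos'],s['ft_force'],s['finger_gap'],s['tool_rot'])
pickle.dump(camera_info('wrist'),open('w4.pkl','wb'))
save('wrist','w4')
E
```

```text
[0.4736861  0.11288347 0.13743066] [ 0.67517285  0.62718142 -2.00749683] 0.03743783934661568 [[-0.98308147 -0.00873173  0.18296058]
 [-0.18293699 -0.00343416 -0.98311864]
 [ 0.00921264 -0.99995598  0.0017787 ]]
```

View pics/w4.png

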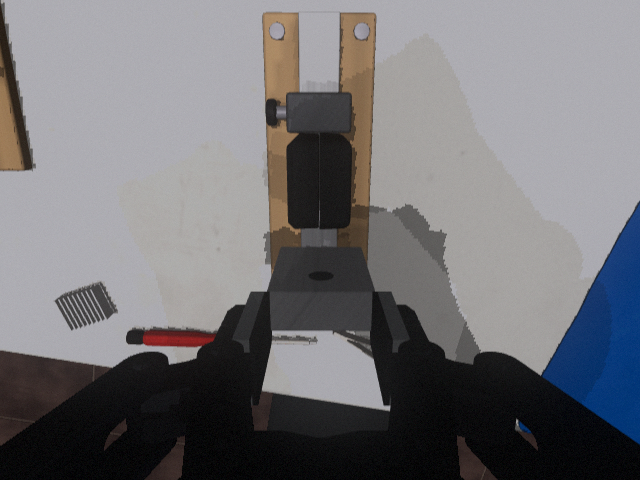

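```bash
cat >> h.py <<'E'
TH=np.radians(10.4)
def J(q,o=(0.5074,0.1202)):
    return np.round((np.array([[np.cos(TH),np.sin(TH)],[-np.sin(TH),np.cos(TH)]])@(np.array(q)[:2]-o))*1000,1)
E
python3 - <<'E'
from h import *
import pickle
c=pickle.load(open('w4.pkl','rb'))
w=lambda u,v,z:J(ray('wrist',u,v,z,c))
s=read_state()['tcp_pos'];print('tcp',J(s))
print('spacer front bottom',w(280,247,s[2]-.040),w(362,247,s[2]-.040),'top',w(272,292,s[2]+.016),w(371,292,s[2]+.016),'toprear',w(272,331,s[2]+.016))
print('case',w(320,228,.105),w(320,133,.105),'sides',w(288,180,.105),w(352,180,.105))
print('stop',w(320,132,.093),w(320,94,.093),'sides',w(287,110,.093),w(352,110,.093))
for uv in [(263,13),(376,13),(368,270),(273,262)]: print(w(*uv,.01))
E
```

```text
tcp [-33.6  -0.9]
spacer front bottom [-26.5  19.1] [-26.4 -21.1] top [-25.   16.8] [-24.9 -18.8] toprear [-40.7  17.3]
case [-14.9  -0.5] [28.1 -0.4] sides [ 7.5 14. ] [  7.6 -14.8]
stop [28.  -0.4] [44.7 -0.4] sides [37.7 14.7] [ 37.8 -15. ]
[94.3 34.4]
[ 94.5 -34.4]
[-73.2 -35.5]
[-67.1  33.3]
```

Call:
play_rows(plan="0 0.0005 -0.005 0 -0.4 0 0.03;0 0.0005 -0.015 0 0 0 0.03;0 0 -0.015 0 0 0 0.03;0 0 -0.01 0 0 0 0.03;0 0 -0.006 0 0 0 0.03;0 0 -0.004 0 0 0 0.03;0 0 -0.002 0 0 0 0.03;0 0 0 0 0 0 0.03;0 0 0 0 0 0 0.03;0 0 0 0 0 0 0.03")

```text
time: 9.85
tcp_pos: [0.4755, 0.1142, 0.0822]
tool_rot: [[-0.983, 0.003, 0.182], [-0.182, -0.002, -0.983], [-0.003, -1.0, 0.003]]
ft_force: [-0.2, -1.1, -0.6]
finger_gap: 0.0375
```

```bash
cat > st.py <<'E'
from h import *
s=read_state(); f=s['ft_force']; R=s['tool_rot']
print(s['time'],s['tcp_pos'].round(4),'J',J(s['tcp_pos']),'fJ',np.round([np.cos(TH)*f[0]+np.sin(TH)*f[1],-np.sin(TH)*f[0]+np.cos(TH)*f[1],f[2]],2),'tq',s['wrist_torque'].round(2),'gap',round(s['finger_gap'],4),'yaw',np.degrees(np.arctan2(R[0,2],-R[1,2])).round(2),'xz',R[2,0].round(4),'zz',R[2,2].round(4))
E
python3 st.py
```

```text
9.85 [0.4755 0.1142 0.0822] J [-32.5  -0.2] fJ [-0.37 -1.02 -0.61] tq [0.06 0.   0.02] gap 0.0375 yaw 10.5 xz -0.0026 zz 0.003
```

Call:
play_rows(plan="0 0 -0.004 0 0 0 0.03;0 0 -0.003 0 0 0 0.03;0 0 -0.001 0 0 0 0.03;0 0 -0.001 0 0 0 0.03;0 0 -0.001 0 0 0 0.03;0 0 0 0 0 0 0.03;0 0 0 0 0 0 0.03;0 0 0 0 0 0 0.03;0 0 0 0 0 0 0.03;0 0 0 0 0 0 0.03")

```text
time: 11.1
tcp_pos: [0.4753, 0.1141, 0.072]
tool_rot: [[-0.983, 0.003, 0.182], [-0.182, -0.003, -0.983], [-0.002, -1.0, 0.003]]
ft_force: [-0.2, 0.4, -0.2]
finger_gap: 0.0373
```

```bash
python3 st.py
```

```text
11.1 [0.4753 0.1141 0.072 ] J [-32.6  -0.2] fJ [-0.16  0.45 -0.23] tq [-0.05 -0.   -0.03] gap 0.0373 yaw 10.5 xz -0.0021 zz 0.003
```

Call:
play_rows(plan="0 0 -0.0007 0 0 0 0.03;0 0 -0.0007 0 0 0 0.03;0 0 0 0 0 0 0.03;0.0019 0.0004 0 0 0 0 0.03;0.0019 0.0004 0 0 0 0 0.03;0.0019 0.0004 0 0 0 0 0.03;0.0019 0.0004 0 0 0 0 0.03;0 0 0 0 0 0 0.03;0 0 0 0 0 0 0.03;0 0 0 0 0 0 0.03")

```text
time: 12.35
tcp_pos: [0.4811, 0.1152, 0.0712]
tool_rot: [[-0.983, -0.0, 0.182], [-0.182, -0.005, -0.983], [0.001, -1.0, 0.005]]
ft_force: [-3.9, -1.7, 11.5]
finger_gap: 0.0373
```

```bash
python3 st.py
```

```text
12.35 [0.4811 0.1152 0.0712] J [-26.8  -0.1] fJ [-4.14 -0.93 11.49] tq [-0.16  1.12  0.03] gap 0.0373 yaw 10.51 xz 0.0013 zz 0.0046
```

Call:
play_rows(plan="0 0 0.0007 0 0 0 0.03;0.0015 0.0003 0 0 0 0 0.03;0.0015 0.0003 0 0 0 0 0.03;0.0015 0.0003 0 0 0 0 0.03;0 0 0 0 0 0 0.03;0 0 0 0 0 0 0.03;0 0 0 0 0 0 0.03;0 0 0 0 0 0 0.03;0 0 0 0 0 0 0.03;0 0 0 0 0 0 0.03")

```text
time: 13.6
tcp_pos: [0.4844, 0.1158, 0.071]
tool_rot: [[-0.983, -0.003, 0.182], [-0.182, -0.005, -0.983], [0.004, -1.0, 0.005]]
ft_force: [-6.8, -0.3, 6.0]
finger_gap: 0.0377
```

```bash
python3 st.py;  python3 - <<'E'
from h import *
import pickle
pickle.dump(camera_info('wrist'),open('w5.pkl','wb'))
save('wrist','w5');save('side','s5');
a=cv2.imread('pics/s5.png');cv2.imwrite('pics/s5z.png',cv2.resize(a[240:360,240:390],None,fx=4,fy=4,interpolation=cv2.INTER_CUBIC))
E
```

```text
13.6 [0.4844 0.1158 0.071 ] J [-23.4  -0.1] fJ [-6.74  0.97  5.98] tq [0.01 1.5  0.05] gap 0.0377 yaw 10.51 xz 0.0038 zz 0.0045
```

View pics/w5.png

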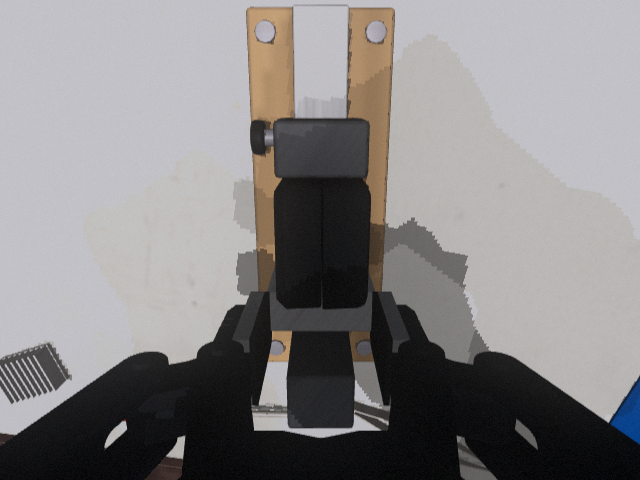

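View pics/s5z.png

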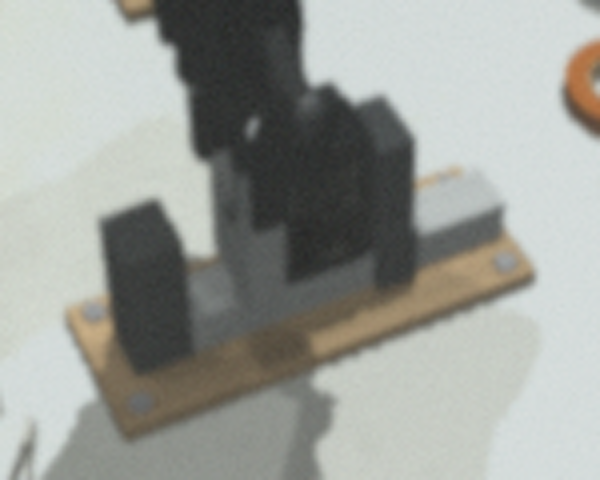

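Call:
play_rows(plan="0 0 0.0004 0 0 0 0.03;0.001 0.0002 0 0 0 0 0.03;0 0 0 0 0 0 0.03;0 0 0 0 0 0 0.03;0 0 0 0 0 0 0.03;0 0 0 0 0 0 0.03;0 0 0 0 0 0 0.03;0 0 0 0 0 0 0.03;0 0 0 0 0 0 0.03;0 0 0 0 0 0 0.03")

```text
time: 14.95
tcp_pos: [0.4844, 0.1159, 0.071]
tool_rot: [[-0.983, -0.005, 0.183], [-0.183, -0.006, -0.983], [0.006, -1.0, 0.005]]
ft_force: [-7.5, -0.8, 4.7]
finger_gap: 0.0373
```

```bash
python3 st.py
```

```text
14.95 [0.4844 0.1159 0.071 ] J [-23.4  -0.1] fJ [-7.57  0.53  4.71] tq [-0.05  1.63 -0.  ] gap 0.0373 yaw 10.53 xz 0.0057 zz 0.0047
```

Call:
play_rows(plan="-0.002 -0.0004 0.0006 0 0 0 0.03;-0.003 -0.0005 0.0006 0 -0.3 0 0.03;-0.003 -0.0005 0 0 0 0 0.03;-0.003 -0.0005 0 0 0 0 0.03;-0.003 -0.0006 0 0 0 0 0.03;-0.003 -0.0006 0 0 0 0 0.03;-0.003 -0.0006 0 0 0 0 0.03;-0.002 -0.0004 0 0 0 0 0.03;0 0 0 0 0 0 0.03;0 0 0 0 0 0 0.03")

```text
time: 16.2
tcp_pos: [0.4666, 0.1128, 0.0729]
tool_rot: [[-0.983, 0.008, 0.182], [-0.182, -0.003, -0.983], [-0.007, -1.0, 0.004]]
ft_force: [-0.1, 0.3, -0.9]
finger_gap: 0.0374
```

```bash
python3 st.py
```

```text
16.2 [0.4666 0.1128 0.0729] J [-41.5   0.1] fJ [-0.03  0.32 -0.94] tq [0.06 0.01 0.  ] gap 0.0374 yaw 10.5 xz -0.0075 zz 0.0039
```

Call:
play_rows(plan="-0.002 -0.0004 -0.0005 0 0.4 0 0.03;-0.002 -0.0003 -0.0005 0 0 0 0.03;-0.001 -0.0002 0 0 0 0 0.03;-0.001 -0.0002 0 0 0 0 0.03;-0.001 -0.0002 0 0 0 0 0.03;-0.001 -0.0002 0 0 0 0 0.03;0 0 0 0 0 0 0.03;0 0 0 0 0 0 0.03;0 0 0 0 0 0 0.03;0 0 0 0 0 0 0.03")

```text
time: 17.45
tcp_pos: [0.4602, 0.1117, 0.0722]
tool_rot: [[-0.983, 0.004, 0.182], [-0.182, -0.001, -0.983], [-0.003, -1.0, 0.002]]
ft_force: [4.6, 0.0, -3.2]
finger_gap: 0.0372
```

```bash
python3 st.py
```

```text
17.45 [0.4602 0.1117 0.0722] J [-48.    0.2] fJ [ 4.48 -0.79 -3.2 ] tq [-0.02 -1.23 -0.  ] gap 0.0372 yaw 10.49 xz -0.0035 zz 0.0021
```

Call:
play_rows(plan="0.003 0.0005 0 0 0 0 0.03;0.003 0.0005 0 0 0 0 0.03;0.003 0.0005 0 0 0 0 0.03;0.003 0.0006 0 0 0 0 0.03;0.003 0.0005 0 0 0 0 0.03;0.003 0.0006 0 0 0 0 0.03;0.003 0.0006 0 0 0 0 0.03;0.002 0.0004 0 0 0 0 0.03;0.001 0.0002 -0.0005 0 0 0 0.03;0 0 -0.0005 0 0 0 0.03")

```text
time: 18.7
tcp_pos: [0.4825, 0.1157, 0.071]
tool_rot: [[-0.983, 0.001, 0.182], [-0.182, -0.003, -0.983], [-0.0, -1.0, 0.003]]
ft_force: [-0.4, 0.4, 3.3]
finger_gap: 0.0372
```

```bash
python3 st.py
```

```text
18.7 [0.4825 0.1157 0.071 ] J [-25.3   0. ] fJ [-0.32  0.43  3.3 ] tq [-0.03  0.1  -0.01] gap 0.0372 yaw 10.5 xz -0.0004 zz 0.0028
```

Call:
play_rows(plan="0.001 0.0002 0 0 0 0 0.03;0.001 0.0002 0 0 0 0 0.03;0.0005 0.0001 0 0 0 0 0.03;0 0 0 0 0 0 0.03;0 0 0 0 0 0 0.05;0 0 0 0 0 0 0.07;0 0 0 0 0 0 0.0854;0 0 0 0 0 0 0.0854;0 0 0 0 0 0 0.0854;0 0 0.02 0 0 0 0.0854")

```text
time: 19.95
tcp_pos: [0.4839, 0.1159, 0.0901]
tool_rot: [[-0.983, -0.002, 0.183], [-0.183, -0.004, -0.983], [0.003, -1.0, 0.003]]
ft_force: [0.3, 0.3, 0.8]
finger_gap: 0.085
```

```bash
python3 st.py;  python3 - <<'E'
from h import *
import pickle
pickle.dump(camera_info('wrist'),open('w6.pkl','wb'))
save('wrist','w6')
E
```

```text
19.95 [0.4839 0.1159 0.0901] J [-23.9  -0. ] fJ [0.33 0.21 0.82] tq [-0.02  0.01  0.02] gap 0.085 yaw 10.52 xz 0.0027 zz 0.0031
```

View pics/w6.png

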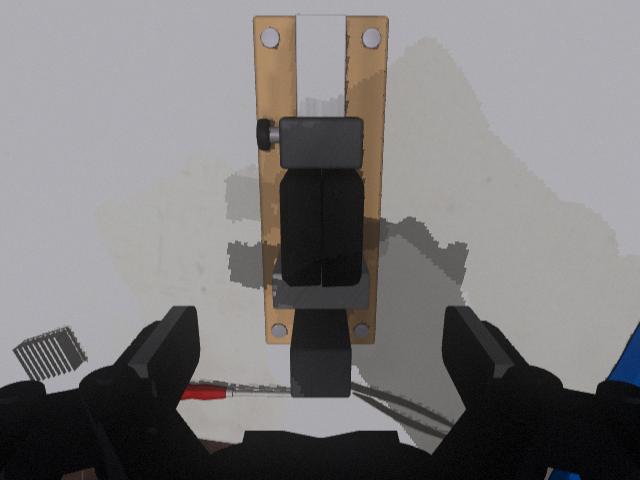

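```bash
python3 - <<'E'
from h import *
def tri(a,b):
    Ps=[]
    for c in('scene','side'):
        i=camera_info(c);Ps.append(np.array(i['mtx'])@np.c_[i['R'],i['t']])
    X=cv2.triangulatePoints(Ps[0],Ps[1],np.array(a,float).reshape(2,1),np.array(b,float).reshape(2,1))[:,0];X=X[:3]/X[3];print(X.round(3),proj('scene',X).round(),proj('side',X).round(),a,b)
tri((205,135),(418,172)); tri((208,148),(418,172)); tri((345,130),(490,300)); tri((213,172),(510,205));tri((365,138),(510,315)); tri((198,183),(408,163)); tri((240,225),(337,185))
E
```

```text
[0.791 0.336 0.151] [217. 154.] [426. 150.] (205, 135) (418, 172)
[0.791 0.34  0.134] [217. 161.] [424. 157.] (208, 148) (418, 172)
[0.753 0.001 0.124] [352. 138.] [498. 285.] (345, 130) (490, 300)
[0.989 0.293 0.011] [214. 173.] [510. 204.] (213, 172) (510, 205)
[ 0.752 -0.042  0.112] [366. 139.] [511. 313.] (365, 138) (510, 315)
[0.785 0.39  0.094] [199. 184.] [409. 162.] (198, 183) (408, 163)
[0.62  0.37  0.075] [238. 223.] [336. 187.] (240, 225) (337, 185)
```

Call:
play_rows(plan="0 0 0.055 0 0 0 0.0854;0.005 0.02 0.05 0 0 0 0.0854;0.02 0.04 0.01 0 0 0 0.0854;0.02 0.04 0 0 0 0 0.0854;0.02 0.04 0 0 0 0 0.0854;0.02 0.04 0 0 0 0 0.0854;0.02 0.04 0 0 0 0 0.0854;0.02 0.034 0 0 0 0 0.0854;0 0 0 0 0 0 0.0854;0 0 0 0 0 0 0.0854", force=90)

```text
time: 21.25
tcp_pos: [0.6094, 0.3691, 0.205]
tool_rot: [[-0.983, -0.0, 0.182], [-0.182, -0.004, -0.983], [0.001, -1.0, 0.004]]
ft_force: [0.1, 0.7, 0.0]
finger_gap: 0.0853
```

```bash
python3 st.py;  python3 - <<'E'
from h import *
import pickle
pickle.dump(camera_info('wrist'),open('w7.pkl','wb'))
save('wrist','w7'); save('scene','c7')
E
```

```text
21.25 [0.6094 0.3691 0.205 ] J [145.3 226.4] fJ [0.28 0.71 0.03] tq [-0.03  0.01 -0.04] gap 0.0853 yaw 10.49 xz 0.0012 zz 0.0043
```

View pics/w7.png

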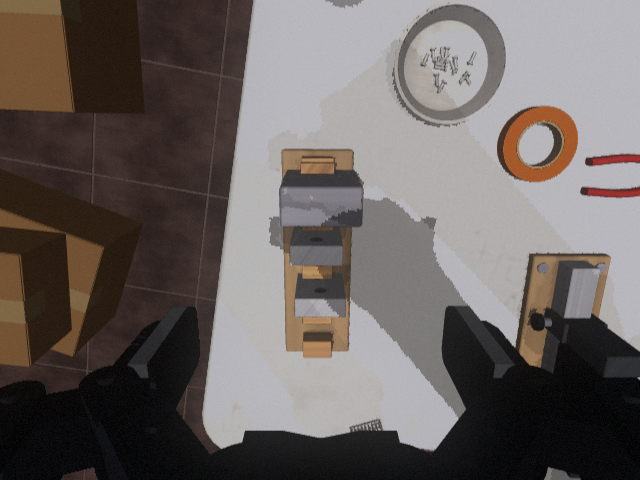

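View pics/c7.png

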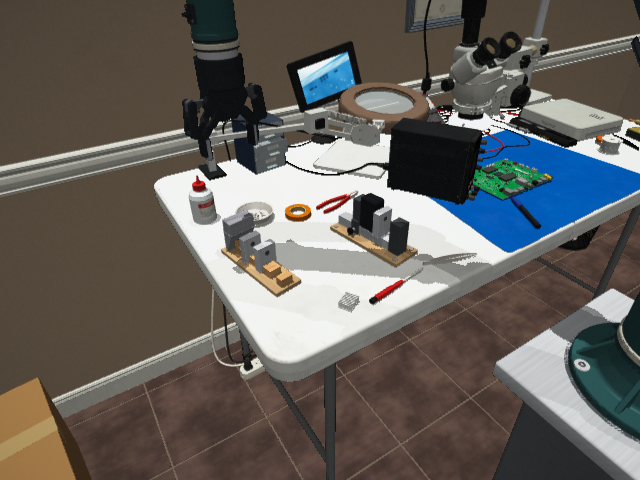

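```bash
python3 - <<'E'
from h import *
import pickle
a=cv2.imread('pics/w7.png');cv2.imwrite('pics/w7z.png',cv2.resize(a[140:240,260:380],None,fx=6,fy=6,interpolation=cv2.INTER_CUBIC))
c=pickle.load(open('w7.pkl','rb'))
for uv in [(279,187),(362,187),(279,226),(362,226)]:
    print(ray('wrist',*uv,.088,c))
s=read_state();p=s['tcp_pos'];print(J([.6205,.3705],p[:2]))
E
```

```text
[0.62887493 0.40039704 0.088     ]
[0.63878183 0.34656805 0.088     ]
[0.60258407 0.39630694 0.088     ]
[0.61274082 0.34098534 0.088     ]
[11.1  0.2]
```

View pics/w7z.png

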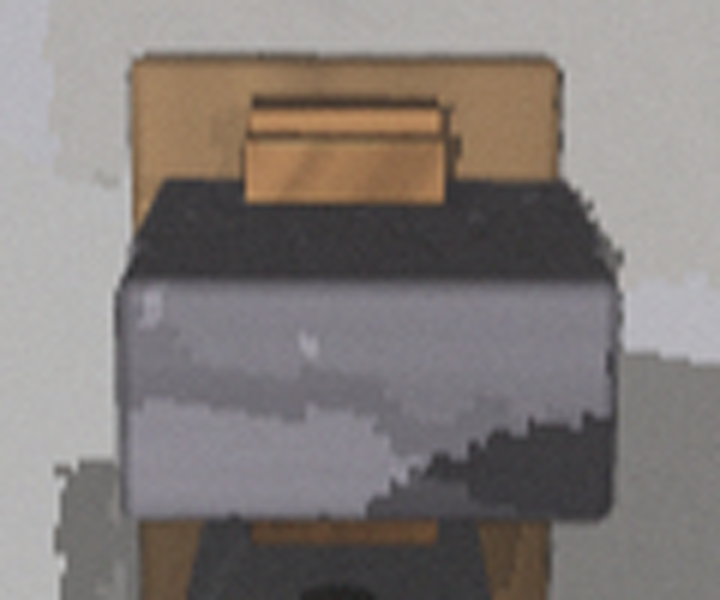

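Call:
play_rows(plan="0.0025 0.0004 -0.02 0 0 0 0.0854;0.0025 0.0004 -0.03 0 0 0 0.0854;0.0025 0.0004 -0.03 0 0 0 0.0854;0.002 0.0004 -0.03 0 0 0 0.0854;0.002 0.0004 -0.024 0 0 0 0.0854;0 0 0 0 0 0 0.075;0 0 0 0 0 0 0.065;0 0 0 0 0 0 0.06;0 0 0 0 0 0 0.05;0 0 0 0 0 0 0.045", force=90)

```text
time: 22.6
tcp_pos: [0.6223, 0.3743, 0.0745]
tool_rot: [[-0.983, 0.004, 0.183], [-0.183, 0.001, -0.983], [-0.004, -1.0, -0.0]]
ft_force: [-1.6, 1.4, 7.6]
finger_gap: 0.0449
```

```bash
python3 st.py;  python3 - <<'E'
from h import *
save('wrist','w8')
E
```

```text
22.6 [0.6223 0.3743 0.0745] J [158.9 229.2] fJ [-1.34  1.69  7.61] tq [ 0.28  0.24 -0.  ] gap 0.0449 yaw 10.52 xz -0.004 zz -0.0003
```

View pics/w8.png

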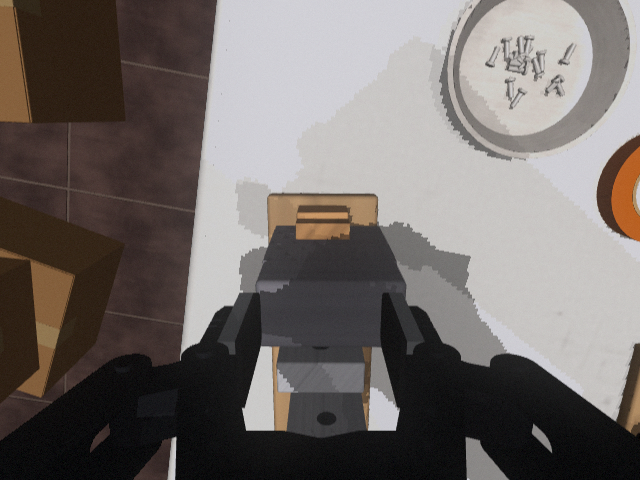

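```bash
python3 - <<'E'
from h import *
a=cv2.imread('pics/w8.png');b=cv2.resize(a[210:420,220:430],None,fx=2.8,fy=2.8,interpolation=cv2.INTER_CUBIC)
cv2.imwrite('pics/w8z.png',np.clip(b.astype(float)*1.8,0,255).astype('uint8'))
save('scene','c8');a=cv2.imread('pics/c8.png');b=cv2.resize(a[130:300,180:330],None,fx=3.5,fy=3.5,interpolation=cv2.INTER_CUBIC)
cv2.imwrite('pics/c8z.png',np.clip(b.astype(float)*1.5,0,255).astype('uint8'))
print(read_state()['finger_gap'])
E
```

```text
0.04498617716183107
```

View pics/w8z.png

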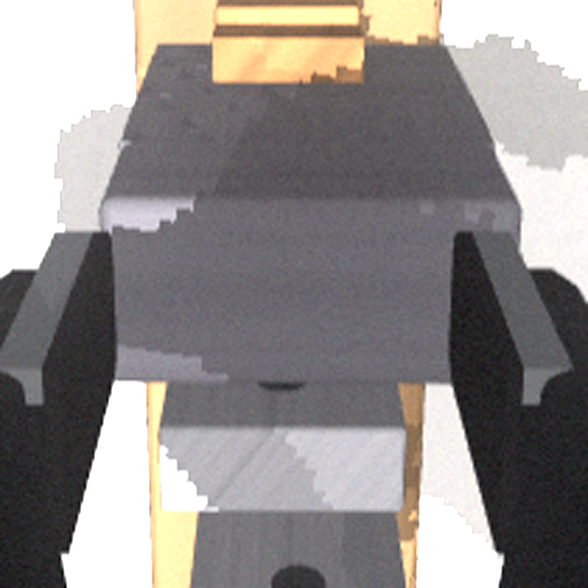

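View pics/c8z.png

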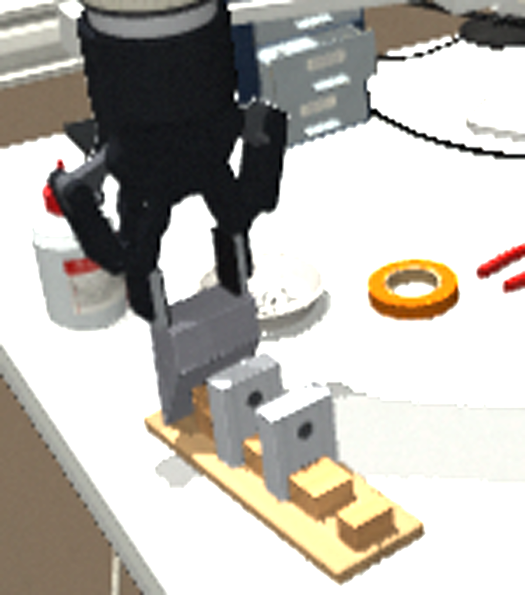

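```bash
python3 - <<'E'
from h import *
s=read_state();print(s['tcp_pos'])
L=(256.8,281.4);R=(405.7,281.4)
for z in(.078,.083,.088,.093):
    a=ray('wrist',*L,z);b=ray('wrist',*R,z);print(z,a,b,np.linalg.norm(a-b))
for z in (.01,):
    a=ray('wrist',275.4,226,z);b=ray('wrist',379,226,z);print(z,a,b,np.linalg.norm(a-b))
a=ray('wrist',261,346,.088);print(a)
# pads: project tool-frame points
p=s['tcp_pos'];T=s['tool_rot']
for y in(-20,-10,0,10,17):
  print(y,[proj('wrist',p+T@np.array([dx,y,dz])/1000).round() for dx in(-11,11) for dz in(-22.5,22.5)])
E
```

```text
[0.62228604 0.37441692 0.07445864]
0.078 [0.62541514 0.40080134 0.078     ] [0.63605831 0.34344869 0.078     ] 0.05833184147972953
0.083 [0.62758266 0.40036091 0.083     ] [0.63787308 0.3449091  0.083     ] 0.056398543829822005
0.088 [0.62975018 0.39992048 0.088     ] [0.63968786 0.34636952 0.088     ] 0.05446524617991446
0.093 [0.6319177  0.39948005 0.093     ] [0.64150263 0.34782994 0.093     ] 0.05253194853000697
0.01 [0.63003454 0.40135867 0.01      ] [0.64036184 0.34569821 0.01      ] 0.05661041623219971
[0.60364189 0.39460083 0.088     ]
-20 [array([258., 291.]), array([386., 291.]), array([260., 347.]), array([383., 347.])]
-10 [array([262., 280.]), array([382., 280.]), array([264., 333.]), array([379., 333.])]
0 [array([265., 271.]), array([378., 271.]), array([267., 321.]), array([376., 321.])]
10 [array([268., 262.]), array([375., 262.]), array([270., 310.]), array([373., 310.])]
17 [array([270., 257.]), array([373., 257.]), array([272., 303.]), array([371., 303.])]
```

```bash
python3 - <<'E'
from h import *
save('side','s8');a=cv2.imread('pics/s8.png');b=cv2.resize(a[120:250,240:380],None,fx=5.5,fy=4.5,interpolation=cv2.INTER_CUBIC)
cv2.imwrite('pics/s8z.png',np.clip(b.astype(float)*1.5,0,255).astype('uint8'))
a=cv2.imread('pics/c8.png');b=cv2.resize(a[185:260,205:275],None,fx=8,fy=8,interpolation=cv2.INTER_CUBIC)
cv2.imwrite('pics/c8y.png',np.clip(b.astype(float)*1.5,0,255).astype('uint8'))
E
python3 st.py
```

```text
22.75 [0.6223 0.3744 0.0744] J [158.9 229.3] fJ [-0.2   1.15  6.12] tq [0.15 0.19 0.01] gap 0.0451 yaw 10.53 xz -0.0039 zz -0.0004
```

View pics/s8z.png

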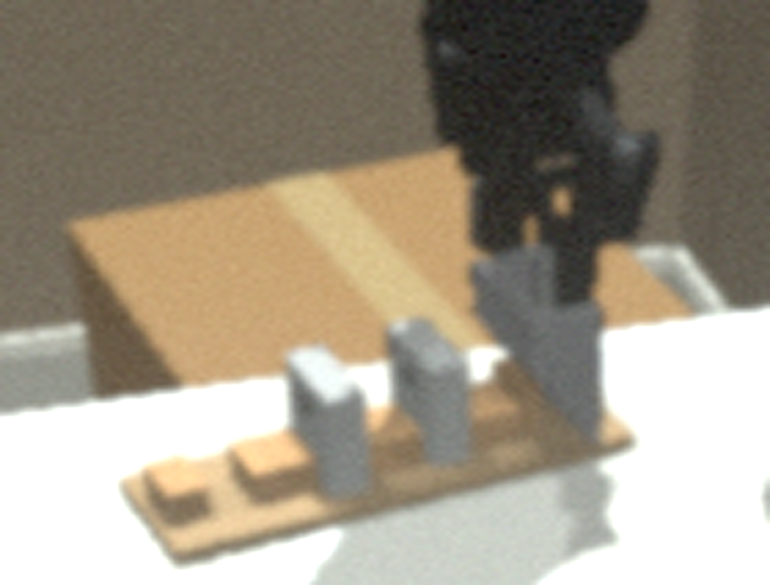

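View pics/c8y.png

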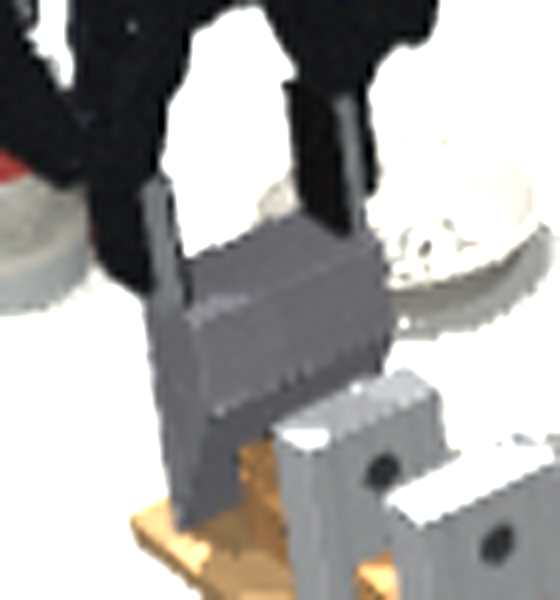

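Call:
play_rows(plan="0 0 0.015 0 0 0 0.06;0 0 0 0 0 0 0.0854;0 0 0 0 0 0 0.0854;0 0 0 0 0 0 0.0854;0 0 -0.01 0 0 0 0.0854;0 0 -0.015 0 0 0 0.0854;0 0 -0.012 0 0 0 0.0854;0 0 -0.004 0 0 0 0.0854;0 0 0 0 0 0 0.0854;0 0 0 0 0 0 0.0854")

```text
time: 24.0
tcp_pos: [0.6218, 0.3725, 0.0463]
tool_rot: [[-0.983, 0.002, 0.182], [-0.182, -0.002, -0.983], [-0.001, -1.0, 0.002]]
ft_force: [0.5, -0.7, -0.5]
finger_gap: 0.0853
```

```bash
python3 st.py;  python3 - <<'E'
from h import *
save('wrist','w9')
save('scene','c9')
a=cv2.imread('pics/c9.png');b=cv2.resize(a[150:270,190:290],None,fx=5,fy=5,interpolation=cv2.INTER_CUBIC)
cv2.imwrite('pics/c9z.png',np.clip(b.astype(float)*1.5,0,255).astype('uint8'))
E
```

```text
24.0 [0.6218 0.3725 0.0463] J [158.1 227.5] fJ [ 0.39 -0.74 -0.52] tq [0.01 0.02 0.01] gap 0.0853 yaw 10.5 xz -0.0012 zz 0.0023
```

View pics/w9.png

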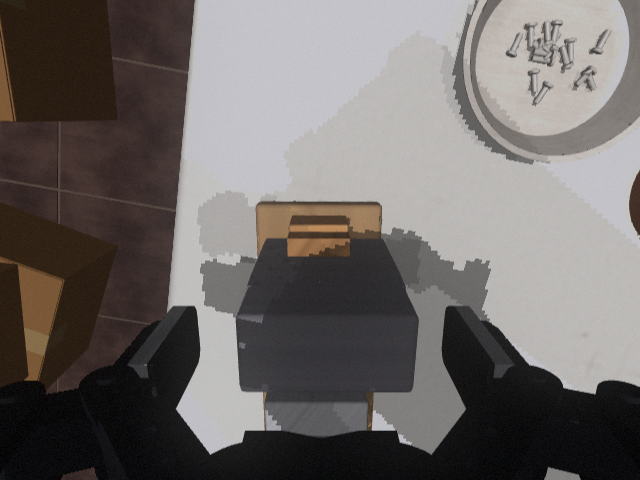

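View pics/c9z.png

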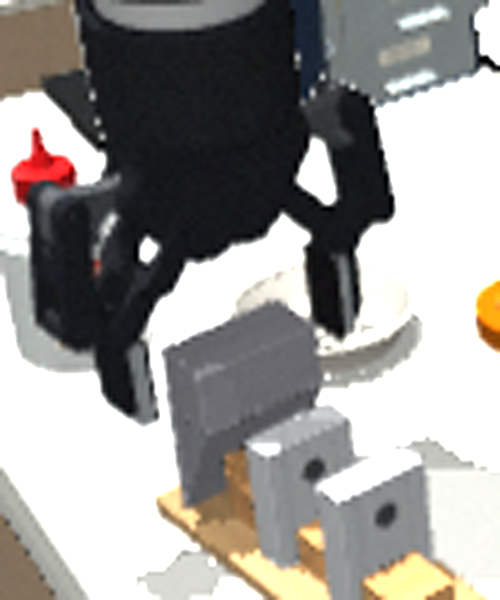

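Call:
play_rows(plan="0.0003 -0.0015 -0.002 0 0 0 0.0854;0 0 -0.002 0 0 0 0.0854;0 0 0 0 0 0 0.07;0 0 0 0 0 0 0.06;0 0 0 0 0 0 0.05;0 0 0 0 0 0 0.045;0 0 0 0 0 0 0.045;0 0 0 0 0 0 0.045;0 0 0 0 0 0 0.045;0 0 0 0 0 0 0.045", force=100)

```text
time: 25.35
tcp_pos: [0.6218, 0.3708, 0.0423]
tool_rot: [[-0.983, 0.001, 0.182], [-0.182, -0.002, -0.983], [-0.001, -1.0, 0.003]]
ft_force: [0.0, -1.1, 5.1]
finger_gap: 0.0548
```

```bash
python3 st.py;  python3 - <<'E'
from h import *
save('wrist','w10')
E
```

```text
25.35 [0.6218 0.3708 0.0423] J [157.8 225.9] fJ [-0.17 -1.12  5.06] tq [-0.11  0.25 -0.04] gap 0.0548 yaw 10.5 xz -0.0007 zz 0.0026
```

View pics/w10.png

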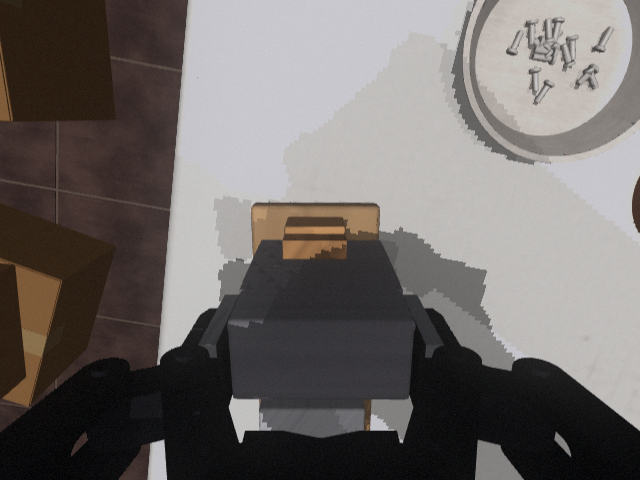

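Call:
play_rows(plan="0 0 0.01 0 0 0 0.045;0 0 0.03 0 0 0 0.045;0 0 0.04 0 0 0 0.045;0 0 0.04 0 0 0 0.045;-0.025 -0.041 0 0 0 0 0.045;-0.027 -0.043 0 0 0 0 0.045;-0.027 -0.043 0 0 0 0 0.045;-0.027 -0.043 0 0 0 0 0.045;-0.027 -0.043 0 0 0 0 0.045;-0.025 -0.043 0 0 0 0 0.045")

```text
time: 26.65
tcp_pos: [0.4625, 0.113, 0.1618]
tool_rot: [[-0.983, 0.001, 0.182], [-0.182, -0.003, -0.983], [-0.0, -1.0, 0.003]]
ft_force: [0.5, -0.3, -2.5]
finger_gap: 0.055
```

```bash
python3 st.py
```

```text
26.65 [0.4625 0.113  0.1618] J [-45.5   1. ] fJ [ 0.43 -0.35 -2.5 ] tq [-0.08 -0.02 -0.01] gap 0.055 yaw 10.51 xz -0.0001 zz 0.0031
```

Call:
play_rows(plan="0 -0.001 -0.01 0 0 0 0.045;0 0 -0.01 0 0 0 0.045;0 0 -0.01 0 0 0 0.045;0 0 0 0 0 0 0.045;0 0 0 0 0 0 0.045;0 0 0 0 0 0 0.045;0 0 0 0 0 0 0.045;0 0 0 0 0 0 0.045;0 0 0 0 0 0 0.045;0 0 0 0 0 0 0.045")

```text
time: 27.9
tcp_pos: [0.4638, 0.1136, 0.1319]
tool_rot: [[-0.983, 0.001, 0.182], [-0.182, -0.003, -0.983], [-0.0, -1.0, 0.003]]
ft_force: [-0.3, -0.1, -1.1]
finger_gap: 0.0545
```

```bash
python3 st.py; python3 - <<'E'
from h import *
import pickle
pickle.dump(camera_info('wrist'),open('w11.pkl','wb'))
a=save('wrist','w11')
save('scene','c11'); save('side','s11')
a=cv2.imread('pics/c11.png');b=cv2.resize(a[150:280,310:440],None,fx=4.5,fy=4.5,interpolation=cv2.INTER_CUBIC)
d=cv2.imread('pics/s11.png');d=cv2.resize(d[210:360,240:390],None,fx=3.9,fy=3.9,interpolation=cv2.INTER_CUBIC)
cv2.imwrite('pics/c11z.png',np.clip(b.astype(float)*1.5,0,255).astype('uint8'))
cv2.imwrite('pics/s11z.png',np.clip(d.astype(float)*1.5,0,255).astype('uint8'))
E
```

```text
27.9 [0.4638 0.1136 0.1319] J [-44.1   1.4] fJ [-0.3  -0.05 -1.08] tq [-0.04  0.01 -0.01] gap 0.0545 yaw 10.5 xz -0.0004 zz 0.0027
```

View pics/w11.png

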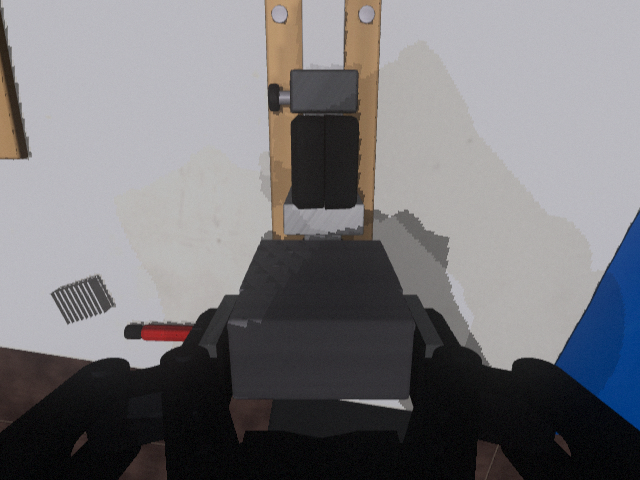

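View pics/c11z.png

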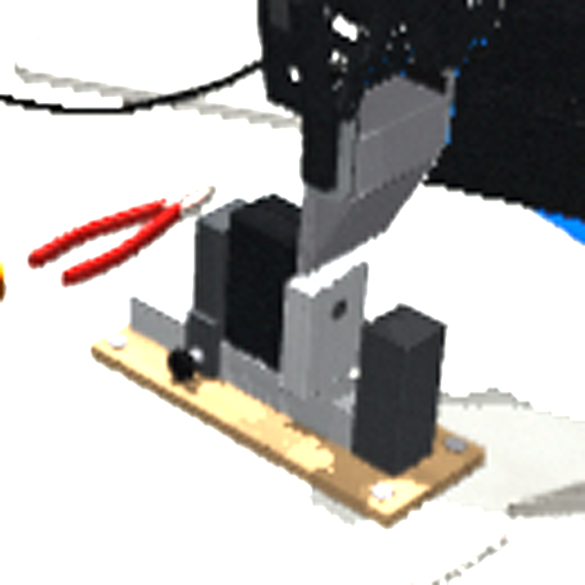

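View pics/s11z.png

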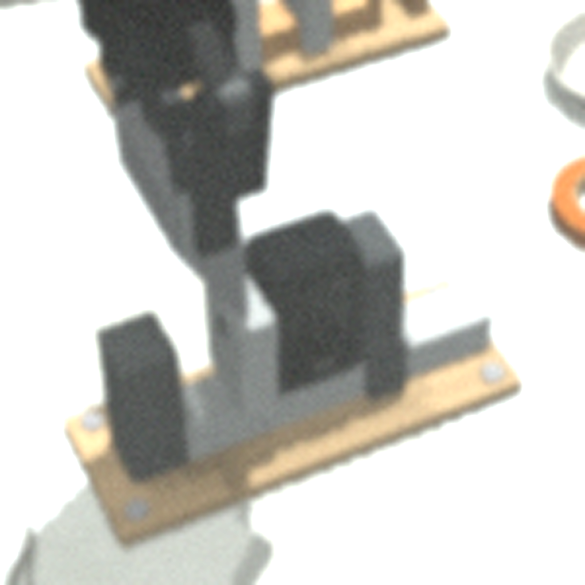

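```bash
python3 - <<'E'
from h import *
import pickle
c=pickle.load(open('w11.pkl','rb'))
w=lambda u,v,z:J(ray('wrist',u,v,z,c))
print('foot',w(262,241,.0996),w(382,241,.0996),'top edge',w(229,320,.1776),w(414,320,.1776))
print('spacer near top',w(284,234,.087),w(364,234,.087))
print('case',w(325,208,.105),w(325,116,.105),w(292,160,.105),w(358,160,.105),'stop',w(325,112,.093))
E
```

```text
foot [-30.6  29.3] [-30.6 -27.3] top edge [-30.8  28.5] [-30.8 -25.2]
spacer near top [-30.8  20. ] [-30.8 -20.1]
case [-13.5  -0.2] [25.9 -0.1] [ 7.7 14.1] [  7.7 -14.4] stop [27.6 -0.2]
```

Call:
play_rows(plan="-0.001 -0.0009 0 0 0 0 0.045;-0.001 -0.0009 0 0 0 0 0.045;0 0 0 0 0 0 0.045;0 0 0 0 0 0 0.045;0 0 -0.003 0 0 0 0.045;0 0 -0.005 0 0 0 0.045;0 0 -0.005 0 0 0 0.045;0 0 -0.005 0 0 0 0.045;0 0 0 0 0 0 0.045;0 0 0 0 0 0 0.045")

```text
time: 29.3
tcp_pos: [0.4618, 0.1119, 0.1139]
tool_rot: [[-0.983, 0.001, 0.182], [-0.182, -0.003, -0.983], [-0.0, -1.0, 0.003]]
ft_force: [0.6, -0.5, -1.3]
finger_gap: 0.0545
```

```bash
python3 st.py; python3 - <<'E'
from h import *
import pickle
pickle.dump(camera_info('wrist'),open('w12.pkl','wb'))
a=save('wrist','w12')
E
```

```text
29.3 [0.4618 0.1119 0.1139] J [-46.3   0.1] fJ [ 0.44 -0.63 -1.28] tq [0.04 0.04 0.03] gap 0.0545 yaw 10.51 xz -0.0004 zz 0.0027
```

View pics/w12.png

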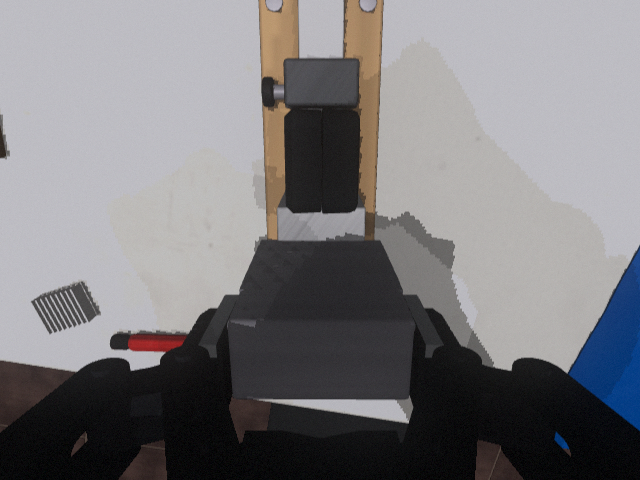

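Call:
play_rows(plan="0 0 -0.005 0 0 0 0.045;0 0 -0.005 0 0 0 0.045;0.0005 0.0001 -0.005 0 0 0 0.045;0.0005 0.0001 -0.005 0 0 0 0.045;0.0005 0.0001 -0.004 0 0 0 0.045;0.0005 0.0001 -0.004 0 0 0 0.045;0 0 0 0 0 0 0.045;0 0 0 0 0 0 0.045;0 0 0 0 0 0 0.045;0 0 0 0 0 0 0.045")

```text
time: 30.6
tcp_pos: [0.4635, 0.1121, 0.0859]
tool_rot: [[-0.983, 0.0, 0.182], [-0.182, -0.003, -0.983], [0.0, -1.0, 0.003]]
ft_force: [-1.6, -0.2, -3.3]
finger_gap: 0.0547
```

```bash
python3 st.py
```

```text
30.6 [0.4635 0.1121 0.0859] J [-44.7  -0. ] fJ [-1.63  0.1  -3.28] tq [-0.03  0.41 -0.01] gap 0.0547 yaw 10.5 xz 0.0001 zz 0.0029
```

Call:
play_rows(plan="0.0005 0.0001 -0.003 0 0 0 0.045;0.0005 0.0001 -0.003 0 0 0 0.045;0 0 -0.003 0 0 0 0.045;0 0 -0.002 0 0 0 0.045;0 0 -0.001 0 0 0 0.045;0 0 -0.001 0 0 0 0.045;0 0 0 0 0 0 0.045;0 0 0 0 0 0 0.045;0 0 0 0 0 0 0.045;0 0 0 0 0 0 0.045")

```text
time: 31.85
tcp_pos: [0.4638, 0.1121, 0.0725]
tool_rot: [[-0.983, -0.001, 0.182], [-0.182, -0.004, -0.983], [0.002, -1.0, 0.003]]
ft_force: [-5.0, -1.0, 0.8]
finger_gap: 0.0549
```

```bash
python3 st.py
```

```text
31.85 [0.4638 0.1121 0.0725] J [-44.4  -0.1] fJ [-5.05 -0.07  0.83] tq [-0.25  1.3   0.03] gap 0.0549 yaw 10.5 xz 0.0017 zz 0.0033
```

Call:
play_rows(plan="0 0 -0.001 0 0 0 0.045;0 0 -0.001 0 0 0 0.045;0 0 -0.0005 0 0 0 0.045;0 0 0 0 0 0 0.045;0 0 0 0 0 0 0.045;0 0 0 0 0 0 0.045;0 0 0 0 0 0 0.045;0 0 0 0 0 0 0.045;0 0 0 0 0 0 0.045;0 0 0 0 0 0 0.045")

```text
time: 33.1
tcp_pos: [0.4638, 0.1121, 0.0704]
tool_rot: [[-0.983, -0.001, 0.182], [-0.182, -0.004, -0.983], [0.001, -1.0, 0.004]]
ft_force: [-5.1, -0.5, 4.8]
finger_gap: 0.0549
```

```bash
python3 st.py
```

```text
33.1 [0.4638 0.1121 0.0704] J [-44.3  -0.1] fJ [-5.07  0.47  4.76] tq [-0.32  1.52  0.02] gap 0.0549 yaw 10.51 xz 0.0015 zz 0.0035
```

Call:
play_rows(plan="0 0 -0.001 0 0 0 0.045;0 0 -0.0005 0 0 0 0.045;0 0 0 0 0 0 0.045;0 0 0 0 0 0 0.045;0 0 0 0 0 0 0.045;0 0 0 0 0 0 0.045;0 0 0 0 0 0 0.045;0 0 0 0 0 0 0.045;0 0 0 0 0 0 0.045;0 0 0 0 0 0 0.045")

```text
time: 34.35
tcp_pos: [0.464, 0.1121, 0.0698]
tool_rot: [[-0.983, -0.0, 0.182], [-0.182, -0.004, -0.983], [0.001, -1.0, 0.004]]
ft_force: [-6.7, -1.4, 12.3]
finger_gap: 0.0548
```

```bash
python3 st.py; python3 - <<'E'
from h import *
save('scene','c13'); save('side','s13');save('wrist','w13')
a=cv2.imread('pics/c13.png');b=cv2.resize(a[150:280,310:440],None,fx=4.5,fy=4.5,interpolation=cv2.INTER_CUBIC)
d=cv2.imread('pics/s13.png');d=cv2.resize(d[210:360,240:390],None,fx=3.9,fy=3.9,interpolation=cv2.INTER_CUBIC)
cv2.imwrite('pics/c13z.png',np.clip(b.astype(float)*1.5,0,255).astype('uint8'))
cv2.imwrite('pics/s13z.png',np.clip(d.astype(float)*1.5,0,255).astype('uint8'))
E
```

```text
34.35 [0.464  0.1121 0.0698] J [-44.2  -0.1] fJ [-6.84 -0.14 12.28] tq [-0.42  1.96  0.01] gap 0.0548 yaw 10.5 xz 0.001 zz 0.0041
```

View pics/c13z.png

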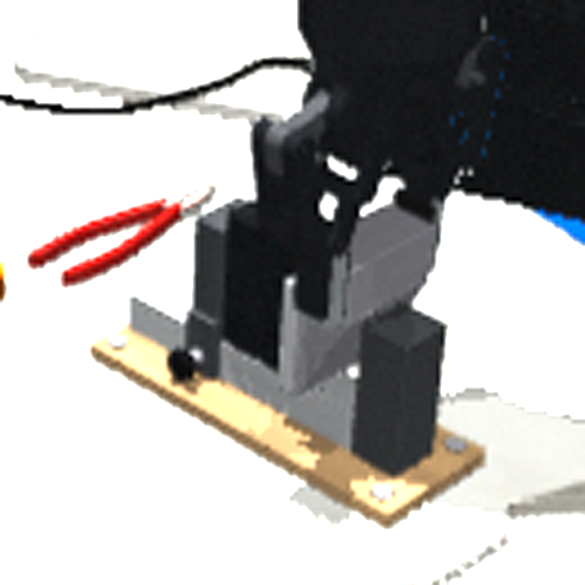

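View pics/s13z.png

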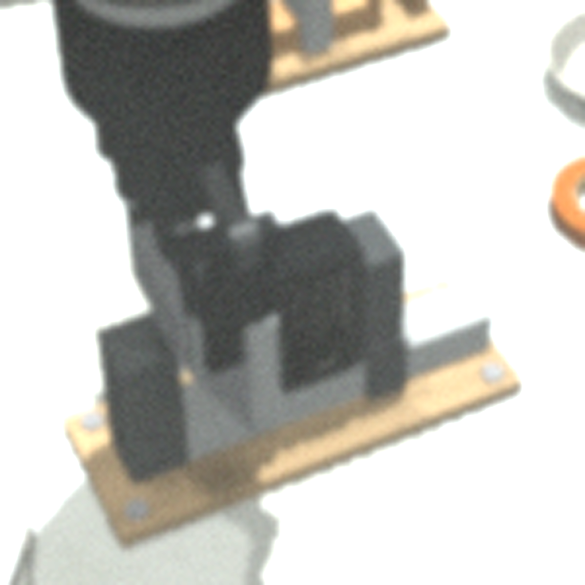

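View pics/w13.png

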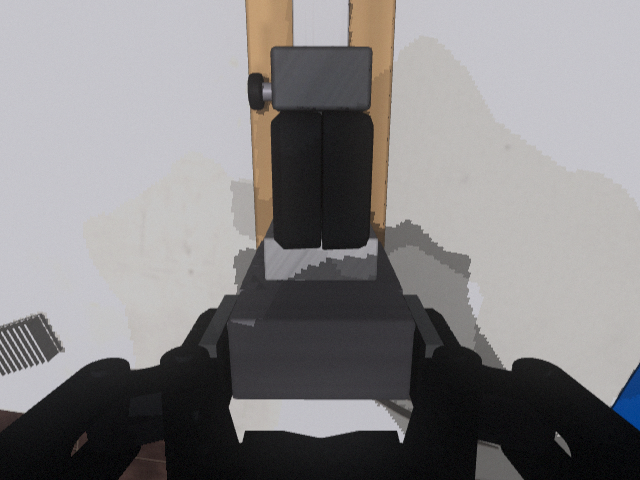

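```bash
python3 st.py; python3 - <<'E'
from h import *
def W(jx,jy,z): return np.array([.5074+jx*np.cos(TH)-jy*np.sin(TH),.1202+jx*np.sin(TH)+jy*np.cos(TH),z])
d=cv2.imread('pics/s13.png');d=cv2.resize(d[260:340,270:350],None,fx=7,fy=7,interpolation=cv2.INTER_CUBIC);d=np.clip(d.astype(float)*1.6,0,255).astype('uint8')
e=cv2.imread('pics/c13.png');e=cv2.resize(e[200:270,350:420],None,fx=8,fy=8,interpolation=cv2.INTER_CUBIC);e=np.clip(e.astype(float)*1.6,0,255).astype('uint8')
for z,col in((.031,(0,0,255)),(.0375,(0,255,0))):
    p=(proj('side',W(-.031,-.028,z))-[270,260]+.5)*7; cv2.circle(d,tuple(int(v) for v in p),3,col,-1)
    p=(proj('scene',W(-.031,.028,z))-[350,200]+.5)*8; cv2.circle(e,tuple(int(v) for v in p),3,col,-1)
p=(proj('side',W(-.0308,-.020,.031))-[270,260]+.5)*7; cv2.circle(d,tuple(int(v) for v in p),3,(255,0,0),-1)
p=(proj('scene',W(-.0308,.020,.031))-[350,200]+.5)*8; cv2.circle(e,tuple(int(v) for v in p),3,(255,0,0),-1)
cv2.imwrite('pics/s13y.png',d);cv2.imwrite('pics/c13y.png',e)
E
```

```text
34.5 [0.464  0.1121 0.0698] J [-44.2  -0.1] fJ [-7.03 -0.69 14.01] tq [-0.4   1.98 -0.  ] gap 0.0547 yaw 10.51 xz 0.001 zz 0.0041
```

View pics/s13y.png

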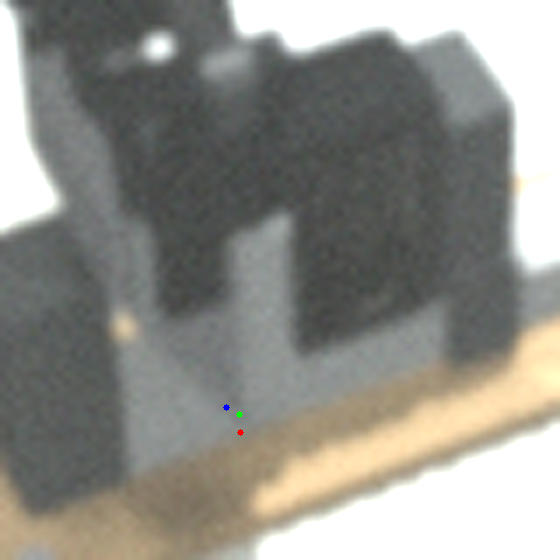

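View pics/c13y.png

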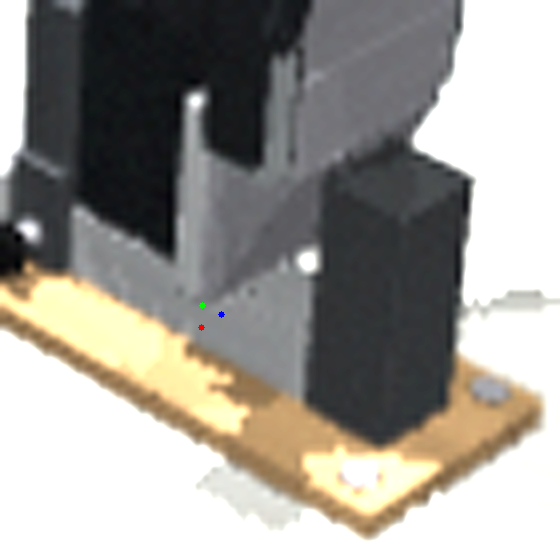

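Call:
play_rows(plan="0 0 0 0 0 0 0.045;0 0 0 0 0 0 0.045;0 0 0 0 0 0 0.045;0 0 0 0 0 0 0.045;0 0 0 0 0 0 0.045;0 0 0 0 0 0 0.045;0 0 0 0 0 0 0.045;0 0 0 0 0 0 0.045;0 0 0 0 0 0 0.045;0 0 0 0 0 0 0.045")

```text
time: 35.75
tcp_pos: [0.464, 0.1121, 0.0698]
tool_rot: [[-0.983, -0.0, 0.182], [-0.182, -0.004, -0.983], [0.001, -1.0, 0.004]]
ft_force: [-6.2, -1.9, 13.3]
finger_gap: 0.0548
```

```bash
for i in 1 2 3; do python3 st.py; done
```

```text
35.75 [0.464  0.1121 0.0698] J [-44.2  -0.2] fJ [-6.5  -0.78 13.26] tq [-0.38  2.02  0.03] gap 0.0548 yaw 10.5 xz 0.0009 zz 0.0042
35.75 [0.464  0.1121 0.0698] J [-44.2  -0.2] fJ [-6.5  -0.78 13.26] tq [-0.38  2.02  0.03] gap 0.0548 yaw 10.5 xz 0.0009 zz 0.0042
35.75 [0.464  0.1121 0.0698] J [-44.2  -0.2] fJ [-6.5  -0.78 13.26] tq [-0.38  2.02  0.03] gap 0.0548 yaw 10.5 xz 0.0009 zz 0.0042
```

```bash
python3 -c "
from station import *
print(sign_off())"
```

```text
the job is handed in; nothing more can be done
None
```

I stood one spacer upright on the rail against the case and drove the wedge, thin edge down, into the gap that was left until it bit. I handed the job in at about 36 s, with the gripper still holding the wedge.

- **Number of spacers:** Touching the spacer first to the case (pushed against the stop) and then to the nose left a gap of about 24.6 mm beside one spacer. One spacer was therefore enough.
- **Depth:** The wedge foot came to rest about 42 mm below the nose's top and about 6 mm above the rail. The side and scene pictures agree that it is clear of the rail.
- **Tightness:** The push held steady over the last 1.25 s at about 13 N down and 6.5 N towards the stop. I estimate about 20 N on the case, well under the 60 N crush limit. That figure assumes a friction value and was not measured directly.
- **Grip:** 100 N, and the jaw opening stayed at 55 mm.

**What disagreed:**
- **Fingertips:** They sat nearer the gripper body than the text says. On the first try at the wedge they closed on top of it and pressed with about 8 N, so I reopened, went lower and gripped it properly.
- **Foot plate:** In the pictures the nose's inner face is about 55 mm from the foot plate's middle, not 45 mm, so the plate seems not to be centred on the jig origin. I worked from the measured faces instead.

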